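# Pair the spice jars and hold the sprung chest lid at its balance point

## Robot

A 6-joint arm with a two-finger parallel gripper is mounted at the origin on a cart in front of the work surface, level with it; the furniture and walls round the work are solid. World frame = base frame: x ahead of the robot, y to its left, z up, the work surface at z = 0. Lengths are in m, angles in rad, forces in N, time in s.
With the tool pointing down it reaches from about 0.3 to 0.875 m from the base axis. Payload 6.4 kg.
Tool frame: the origin (TCP) lies midway between the tips of the shut fingers; the grasp point (between the pads) lies 19 mm behind it (ctrl.pinch_z is the distance from the TCP to the grasp point, in m); z points along the fingers, y is the line along which they close (so a half turn about z gives the same grasp; the last joint's range is limited). The gripper opens to 85 mm and grips with 20 to 120 N. Pads are 22 mm wide; open, the fingers measure 114 mm over their backs; the gripper's body (76 mm by 85 mm) begins 54 mm behind the grasp point. The pads swing forward as they close: fully open they stand 13 mm farther back than shut.
Start: joints at [-1.52, 0.181, 1.607, -0, 1.354, -0.206], TCP at [0.146, -0.556, 0.231] pointing down, gripper open.
Joint ranges: [-2.99, 2.99], [-0.89, 2.07], [0.3, 2.58], [-1.14, 4.28], [0, 2.63], [-3.12, 3.12]. Speed limits (rad/s): [2.57, 2.57, 3.01, 3.14, 3.14, 3.14].

## Interface

Orientations are given as a unit quaternion [w, x, y, z].
In Python, from bench import ctrl gives the robot as it stands.
- The arm moves only by the tool apply_moves, never from a script. Its argument "moves" is a list of rows, each an object with "jaw": the opening, from 0 (shut) to 1 (fully open); "offset": the shift along the tool's x, y, z in mm, a list of three; "rot": the turn, a rotation vector about the tool's x, y, z in degrees, a list of three. In form: [{"jaw": jaw, "offset": [dx, dy, dz], "rot": [ax, ay, az]}, ...]. A call has exactly 5 rows; each row shifts and turns the commanded pose from where the row before left it, along the tool's axes as they then stand; what a row does not reach is not made up. A row lasts 1/8 s, in which the tool goes at most 62.5 mm and 10.7 degrees, less where a joint would pass 70% of its speed; a pose out of reach is approached as far as the arm can. A call is refused whole if a number of a shift passes 62.5 or a number of a turn 10.7, either way. A call with a gripper value outside its range is refused whole. The fingers move at their own pace and stop on an object; the grip force is fixed at half the most. Time passes only in rows, so rows that do not move let the fingers close, or fill a call up. It gives the time, the measured TCP pose, the force, the opening and the grip force at its end, in the units of the state.
- ctrl.get_obs(): the state, without advancing time (a new reading comes with each control period).
- ctrl.camera(name): name is "scene" or "side" or "wrist"; returns (picture, depth): 400x640x3 uint8, red, green, blue; 400x640 float32, m along the optical axis (not along the pixel's ray), 0 where there is no reading.
- ctrl.camera_params(name): a dict with "K" (3x3 intrinsics, pixels), "dist" ([k1, k2, p1, p2, k3] as OpenCV has them; the pictures are not rectified), "cam_to_world" (4x4, takes a point from camera to world coordinates); the wrist camera has in their place "mount" (4x4, takes a point from camera to tool coordinates, whose origin is the TCP and whose axes are the flange's). Camera axes: x right, y down, z forward; pixel columns grow to the right and rows downward; lengths in m; the calibration is good to about 2 mm. A picture is of the moment at which its call begins: read the wrist's pose just before it. camera_params takes no time and is no camera call.
- ctrl.hand_in(): hands the job in; it is judged then, once.
Trained networks look in the newest picture that a camera, given by its name, has taken for a name from the list of things; names that differ only in an ending like _2 or _b are one class to them, and where a whole thing is asked for, a point or a joint stands for the part that bears it (a point fixed in the world has none). Each returns a list of dicts, best first, with "score" (0 to 1); they miss things now and then, are a little off and sometimes report something else, mostly with a low value. They report only what shows in the picture. A call takes as long as a camera call. They do not tell look-alikes from the thing itself.
- ctrl.outline_of(camera, target): "region" (400x640 bool, what is visible of it) and "position" ([column, row] in pixels, amid what is visible of it).
The state is a dict: "time_s": time; "q": joint angles; "dq": joint speeds; "joint_efforts": joint torques, N m; "eef_pos": TCP position; "eef_rot": TCP orientation; "wrist_force": force on the tool from outside, world axes, zero at the start; "torque": the same for the moment, N m; "opening": opening from 0.0 (shut) to 1.0 (fully open); "grasp_force": force on a finger pad.
Only numpy, scipy, OpenCV 4.12 (cv2) and the standard library are available. Lean on these libraries where they do the work, as an engineer would, in place of code of your own. Each camera call takes 0.05 s, during which the arm holds its last target. There are 200 camera calls.

## Task

I am about to load the spice chest. Stand the loose spice jar that matches the one already on the wooden tray upright on the tray beside it and let go of it. Then take the chest's sprung lid by its steel bar, raise it some ten degrees past its balance point (which is at 45 degrees open) so that the spring takes over, and bring it back down to about five degrees below the balance point. Finish holding it there by the bar, still, without letting go; leave the two other spice jars standing where they are.

Things in the scene. Friction and masses are not known exactly. Their poses are not given: they have to be found in the camera images.
- match_mid (a point): round spice jar, 41 mm in diameter and 105 mm tall, dark cap with a gold-orange top disc, yellow contents, white and red label: the jar to be moved, same as the one on the tray; loose, about 0.11 kg (0.08 to 0.15). The point is its centre, half-way up (52.5 mm above its foot); z is its axis, up
- mate_mid (a point): round spice jar, 41 mm in diameter and 105 mm tall, dark cap with a gold-orange top disc, yellow contents, white and red label: the one that already stands on the tray, in its left half (tray +y); loose, about 0.11 kg (0.08 to 0.15). The point is its centre, half-way up (52.5 mm above its foot); z is its axis, up
- blue_mid (a point): round spice jar, 41 mm in diameter and 105 mm tall, dark cap with a dark blue top disc, dark blue and white label: must be left alone; loose, about 0.11 kg (0.08 to 0.15). The point is its centre, half-way up (52.5 mm above its foot); z is its axis, up
- green_mid (a point): round spice jar, 41 mm in diameter and 105 mm tall, dark cap with a dark plain top, black and green label: must be left alone; loose, about 0.11 kg (0.08 to 0.15). The point is its centre, half-way up (52.5 mm above its foot); z is its axis, up
- tray: low pale wooden tray, fixed, 94 mm (its x) by 170 mm (its y), floor 6 mm thick, rim 6 mm wide whose top is 16 mm above the worktop. Origin under its centre at worktop height, z up. It has room for two jars, centred near y = +40 mm (taken) and y = -40 mm (free), x = 0
- chest: brown wooden spice chest, fixed, 165 mm deep (its x) by 225 mm wide (its y), 105 mm high without its lid; front faces its -x, lid hinged along the rear top edge. Origin under its centre at worktop height, z up
- lid_bar (a point): middle of the lid's steel pull bar: round, 12 mm in diameter, along the chest's y, 110 mm free between its end posts, axis 38 mm above the lid's top face near the front edge. Can be pinched from above across the chest's x; it turns between the fingers as the lid swings. With the lid shut: 145 mm in front of and 45 mm above the hinge axis (radius 151.8 mm, 0.301 rad above level)
- hinge_mid (a point): point on the lid's hinge axis in the chest's middle plane, 77.5 mm behind the chest's centre (its +x) and 113 mm above the worktop; the axis runs along the chest's y. Axes are the chest's
- lid (a joint): opening of the lid in rad, 0 shut (start), grows as the bar goes up and back, stop at 1.4. Board 172 x 235 x 14 mm, 0.8 kg, sprung hinge: balance point at 0.785 (45 degrees); let go below it falls shut, above it springs open. Needs about 1.2 N at the bar when shut, less near balance. Bar axis height over the worktop: 158 mm shut, 241 at 0.70, 247 at 0.785, 258 at 0.96 rad
Mind the look-alikes: they are no part of the job. What is shaped like the part that bears match_mid but pink or turquoise is not meant. What is shaped like the part that bears mate_mid but turquoise is not meant.

How it is judged:
By the outcome, as a careful person would: the job done as asked, in the order asked, and still so for the second after the job is handed in, while the arm keeps its last pose, push and grip.
It also fails if it takes over 51 s, if anything falls off the work surface, if the arm or the gripper's body presses on something with over 40 N, if the wrist force passes 120 N, or if a joint passes its speed limit or range.

## Working session

There is one attempt and no reset: what is moved stays moved. The work goes in short steps, Python scripts to look and compute and a tool call to move; the robot and the scene stay as the last step left them, time stands still between calls to the robot, and variables do not carry over. Pictures are saved under pics/ and viewed, at most 10 in all, crops included, and the job is handed in when it is done.

Besides the shell and the picture viewer there is one more tool, called after "Request:" as a command line: name --argument value ..., lists and objects as JSON in quotes. apply_moves: Moves the arm, as the interface text tells. Its arguments: {"type":"object","properties":{"moves":{"type":"array"}},"required":["moves"]}

```bash
mkdir -p pics; ls; python3 - <<'E'
from bench import ctrl
import cv2, numpy as np
o=ctrl.get_obs(); print({k:np.round(v,3).tolist() for k,v in o.items()}, ctrl.pinch_z)
for n in ["scene","side"]:
    p,d=ctrl.camera(n); cv2.imwrite(f"pics/{n}0.png",p[:,:,::-1]); np.savez(f"pics/{n}0.npz",p=p,d=d)
    print(n,np.round(ctrl.camera_params(n)["cam_to_world"],3).tolist())
print(ctrl.camera_params("wrist"))
E
```

```text
pics
{'time_s': 0.0, 'q': [-1.52, 0.182, 1.608, -0.0, 1.354, -0.206], 'dq': [0.001, 0.0, -0.001, 0.001, 0.001, 0.001], 'joint_efforts': [0.001, -44.487, -35.133, -0.0, 0.009, 0.0], 'eef_pos': [0.146, -0.556, 0.23], 'eef_rot': [-0.001, 0.992, 0.128, 0.0], 'wrist_force': [-0.512, 0.156, -0.311], 'torque': [0.016, 0.009, -0.024], 'grasp_force': 0.0, 'opening': 1.006} 0.0187
scene [[0.461, -0.524, 0.716, -0.825], [-0.887, -0.269, 0.374, -0.808], [-0.004, -0.808, -0.589, 1.155], [0.0, 0.0, 0.0, 1.0]]
side [[0.528, -0.403, 0.748, -0.762], [-0.849, -0.245, 0.468, -0.915], [-0.005, -0.882, -0.471, 0.887], [0.0, 0.0, 0.0, 1.0]]
{'K': array([[292.23045082,   0.        , 323.88432823],
       [  0.        , 292.23045082, 197.90710551],
       [  0.        ,   0.        ,   1.        ]]), 'dist': array([-0.01708689,  0.        ,  0.        ,  0.        ,  0.        ]), 'mount': array([[-1.22193104e-03, -9.56427679e-01, -2.91966781e-01,
         7.42531922e-02],
       [ 9.99999214e-01, -1.08719717e-03, -6.23716912e-04,
        -7.62547036e-04],
       [ 2.79114661e-04, -2.91967314e-01,  9.56428257e-01,
        -1.42508169e-01],
       [ 0.00000000e+00,  0.00000000e+00,  0.00000000e+00,
         1.00000000e+00]])}
```

View pics/scene0.png

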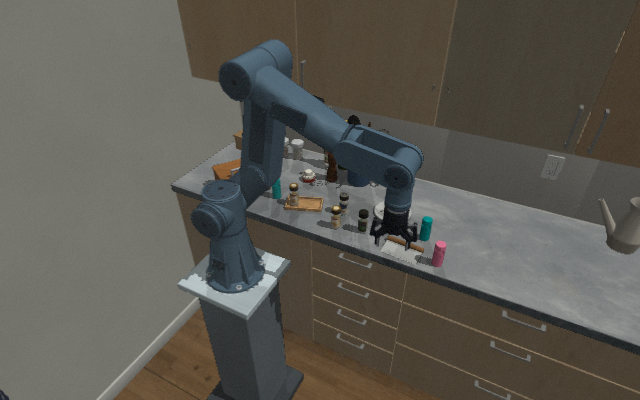

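View pics/side0.png

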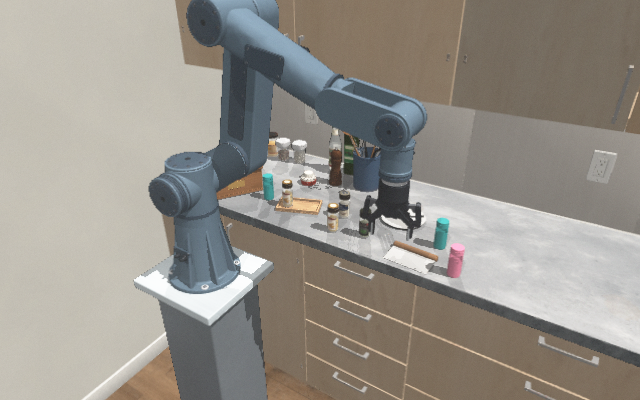

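The tray is at about (299,205) in the side view with its jar at (287,193). The loose gold-topped jar is at (333,217), blue at (345,204) and green at (364,225). The chest is at the left, half hidden behind the arm near (240,180). Next I'll turn these into positions.

```bash
cat > h.py <<'E'
from bench import ctrl
import cv2, numpy as np
from scipy.spatial.transform import Rotation as R
def T_tool(o):
    T=np.eye(4); T[:3,:3]=R.from_quat(np.roll(o["eef_rot"],-1)).as_matrix(); T[:3,3]=o["eef_pos"]; return T
def shoot(n,name=None):
    o=ctrl.get_obs(); p,d=ctrl.camera(n); c=ctrl.camera_params(n)
    T=c["cam_to_world"] if n!="wrist" else T_tool(o)@c["mount"]
    if name: cv2.imwrite(f"pics/{name}.png",p[:,:,::-1])
    return p,d,c,T
def cloud(d,c,T,mask):
    v,u=np.nonzero(mask&(d>0)); z=d[v,u]
    xy=cv2.undistortPoints(np.c_[u,v].astype(np.float64)[:,None],c["K"],c["dist"])[:,0]
    P=np.c_[xy*z[:,None],z]; return P@T[:3,:3].T+T[:3,3], np.c_[u,v]
E
python3 - <<'E'
from h import *
for n in ["scene","side"]:
    p,d,c,T=shoot(n)
    for t in ["match_mid","mate_mid","blue_mid","green_mid","tray","chest","lid_bar"]:
        for r in ctrl.outline_of(n,t)[:4]:
            if r["score"]<.2: continue
            P,_=cloud(d,c,T,r["region"])
            if len(P)<5: continue
            top=P[P[:,2]>np.percentile(P[:,2],97)-.012]
            print(n,t,round(r["score"],2),np.round(r["position"]),len(P),"med",np.round(np.median(P,0),3),"top",np.round(np.median(top,0),3),"lo",np.round(np.percentile(P,2,axis=0),3),"hi",np.round(np.percentile(P,98,axis=0),3))
E
```

```text
scene match_mid 0.75 [439. 252.] 270 med [ 0.38  -0.68   0.067] top [ 0.388 -0.678  0.105] lo [ 0.371 -0.698  0.002] hi [ 0.407 -0.659  0.109]
scene match_mid 0.68 [335. 216.] 205 med [ 0.401 -0.237  0.067] top [ 0.411 -0.232  0.104] lo [ 0.391 -0.25   0.01 ] hi [ 0.425 -0.212  0.109]
scene match_mid 0.58 [422. 231.] 249 med [ 0.504 -0.595  0.065] top [ 0.511 -0.594  0.105] lo [ 0.496 -0.612  0.001] hi [ 0.615 -0.556  0.109]
scene blue_mid 0.63 [345. 205.] 172 med [ 0.506 -0.227  0.066] top [ 0.511 -0.223  0.103] lo [ 0.496 -0.239  0.006] hi [ 0.53  -0.207  0.108]
scene green_mid 0.66 [362. 223.] 230 med [ 0.429 -0.349  0.066] top [ 0.438 -0.345  0.105] lo [ 0.419 -0.364 -0.001] hi [ 0.461 -0.327  0.109]
scene tray 0.93 [304. 203.] 468 med [ 0.489 -0.037  0.007] top [ 0.477 -0.036  0.013] lo [ 0.424 -0.113 -0.001] hi [0.555 0.057 0.022]
scene chest 0.58 [224. 169.] 369 med [0.42 0.36 0.12] top [0.396 0.278 0.162] lo [0.366 0.277 0.084] hi [0.514 0.429 0.164]
scene lid_bar 0.65 [227. 170.] 378 med [0.425 0.356 0.12 ] top [0.394 0.277 0.163] lo [0.362 0.266 0.113] hi [0.524 0.429 0.167
[... 810 characters left out ...]
.525 -0.205  0.105]
side blue_mid 0.84 [345. 204.] 308 med [ 0.505 -0.226  0.057] top [ 0.513 -0.222  0.102] lo [ 0.496 -0.239 -0.002] hi [ 0.571 -0.203  0.105]
side green_mid 0.76 [362. 228.] 221 med [ 0.427 -0.349  0.046] top [ 0.429 -0.337  0.104] lo [ 0.125 -0.491  0.001] hi [ 0.443 -0.328  0.259]
side tray 0.92 [304. 208.] 494 med [ 0.487 -0.042  0.006] top [ 0.484 -0.043  0.008] lo [ 0.422 -0.115 -0.001] hi [0.553 0.041 0.017]
side chest 0.88 [245. 188.] 639 med [0.467 0.222 0.04 ] top [0.51  0.191 0.091] lo [0.369 0.183 0.006] hi [0.526 0.283 0.098]
side chest 0.55 [346. 203.] 312 med [ 0.505 -0.226  0.059] top [ 0.511 -0.223  0.102] lo [ 0.42  -0.249 -0.   ] hi [ 0.553 -0.204  0.105]
```

```bash
cat >> h.py <<'E'
def plan(goal,yaw=None,n=10,jaw=1.0,start=None):
    """rows to bring the TCP to goal, tool pointing down, tool x at yaw (deg)"""
    T=T_tool(ctrl.get_obs()) if start is None else start
    M=T[:3,:3]; p=T[:3,3].copy()
    y0=np.arctan2(M[1,0],M[0,0])
    Rt=R.from_matrix(M)
    yw=y0 if yaw is None else np.radians(yaw)
    down=lambda a:R.from_matrix(np.array([[np.cos(a),np.sin(a),0],[np.sin(a),-np.cos(a),0],[0,0,-1.]]).T.T)
    goal=np.array(goal,float); p0=p.copy()
    dy=(yw-y0+np.pi)%(2*np.pi)-np.pi
    for i in range(n):
        f=(i+1)/n
        off=np.round(Rt.inv().apply(p0+(goal-p0)*f-p)*1000); p=p+Rt.apply(off/1000)
        rv=np.round(np.degrees((Rt.inv()*down(y0+dy*f)).as_rotvec()),1); Rt=Rt*R.from_rotvec(np.radians(rv))
        print(jaw,(off+0).astype(int).tolist(),(rv+0).tolist())
    T2=np.eye(4);T2[:3,:3]=Rt.as_matrix();T2[:3,3]=p
    return T2
E
python3 - <<'E'
from h import *
p,d,c,T=shoot("side")
P,uv=cloud(d,c,T,np.ones(d.shape,bool))
# tray: pale wood points above worktop
m=(P[:,2]>.004)&(P[:,2]<.022)&(P[:,0]>.40)&(P[:,0]<.58)&(P[:,1]>-.14)&(P[:,1]<.07)
m&=~(np.hypot(P[:,0]-.467,P[:,1]-.007)<.0)
print(m.sum(), cv2.minAreaRect((P[m,:2]*1000).astype(np.float32)))
col=p[uv[:,1],uv[:,0]].astype(int)
w=m&(col[:,0]-col[:,2]>35); print(w.sum(), cv2.minAreaRect((P[w,:2]*1000).astype(np.float32)))
plan([.400,-.235,.22],104.5,10)
E
```

```text
417 ((493.1434326171875, -32.518768310546875), (108.90242004394531, 182.87062072753906), 21.077070236206055)
398 ((491.4904479980469, -28.229827880859375), (108.90242004394531, 171.41140747070312), 21.077070236206055)
1.0 [33, -25, 1] [0.0, 0.0, -9.0]
1.0 [36, -19, 1] [0.0, 0.0, -9.0]
1.0 [39, -13, 1] [0.0, 0.0, -8.9]
1.0 [40, -7, 2] [0.0, 0.0, -9.0]
1.0 [41, -1, 1] [0.0, 0.0, -9.0]
1.0 [40, 5, 1] [0.0, 0.0, -9.0]
1.0 [40, 12, 1] [0.0, 0.0, -9.0]
1.0 [36, 18, 1] [0.0, 0.0, -8.9]
1.0 [34, 24, 1] [0.0, 0.0, -9.0]
1.0 [29, 28, 1] [0.0, 0.0, -9.0]
```

Request:
apply_moves --moves '[{"jaw": 1, "offset": [33, -25, 1], "rot": [0, 0, -9]}, {"jaw": 1, "offset": [36, -19, 1], "rot": [0, 0, -9]}, {"jaw": 1, "offset": [39, -13, 1], "rot": [0, 0, -9]}, {"jaw": 1, "offset": [40, -7, 2], "rot": [0, 0, -9]}, {"jaw": 1, "offset": [41, -1, 1], "rot": [0, 0, -9]}]'

```text
time_s: 1.58
eef_pos: [0.2738, -0.3944, 0.2253]
eef_rot: [0.0, 0.866, 0.5, 0.0]
wrist_force: [0.1, -0.8, -0.8]
opening: 1.002
grasp_force: 0.0
```

Request:
apply_moves --moves '[{"jaw": 1, "offset": [40, 5, 1], "rot": [0, 0, -9]}, {"jaw": 1, "offset": [40, 12, 1], "rot": [0, 0, -9]}, {"jaw": 1, "offset": [36, 18, 1], "rot": [0, 0, -9]}, {"jaw": 0.85, "offset": [34, 24, 1], "rot": [0, 0, -9]}, {"jaw": 0.85, "offset": [29, 28, 1], "rot": [0, 0, -9]}]'

```text
time_s: 2.2
eef_pos: [0.4003, -0.2339, 0.2205]
eef_rot: [0.0, 0.609, 0.793, -0.0]
wrist_force: [0.7, 0.5, 0.4]
opening: 0.85
grasp_force: 0.0
```

```bash
python3 - <<'E'
from h import *
print(ctrl.get_obs()["eef_pos"])
p,d,c,T=shoot("wrist","w1")
P,uv=cloud(d,c,T,np.ones(d.shape,bool))
m=(P[:,2]>.095)&(P[:,2]<.125)
np.savez("w1.npz",P=P,uv=uv,p=p)
for t in ["match_mid","blue_mid","green_mid","mate_mid","tray"]:
    for r in ctrl.outline_of("wrist",t)[:3]:
        if r["score"]<.25: continue
        Q,_=cloud(d,c,T,r["region"])
        s=Q[(Q[:,2]>np.percentile(Q[:,2],98)-.006)]
        print(t,round(r["score"],2),np.round(r["position"]),len(Q),"topcentre",np.round(cv2.minEnclosingCircle((s[:,:2]*1000).astype(np.float32)),0) if 0 else (np.round((s.min(0)+s.max(0))/2,3),np.round(np.ptp(s,axis=0),3)))
E
```

```text
[ 0.40026824 -0.23392805  0.22053166]
match_mid 0.9 [340. 185.] 1945 topcentre (array([ 0.415, -0.226,  0.104]), array([0.04 , 0.039, 0.007]))
blue_mid 0.67 [437. 194.] 2687 topcentre (array([ 0.519, -0.215,  0.104]), array([0.04 , 0.04 , 0.007]))
green_mid 0.59 [335. 280.] 2449 topcentre (array([ 0.442, -0.34 ,  0.104]), array([0.04 , 0.039, 0.007]))
tray 0.76 [458.  44.] 8319 topcentre (array([ 0.505, -0.063,  0.015]), array([0.121, 0.113, 0.008]))
```

View pics/w1.png

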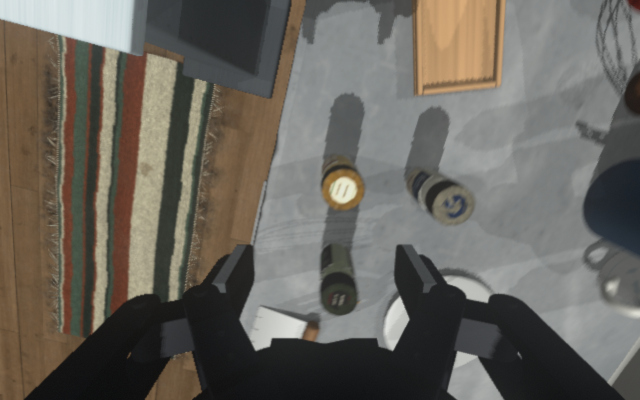

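The gold-topped jar is at (343,188), with blue at (453,207) and green at (340,295). The fingers have room. The tray's near end runs from (418,92) to (500,88).

```bash
python3 - <<'E'
from h import *
z=np.load("w1.npz"); P=z["P"]
m=(P[:,2]>.010)&(P[:,2]<.020)&(P[:,0]>.40)&(P[:,0]<.60)&(P[:,1]>-.15)&(P[:,1]<.0)
Q=P[m]; print(cv2.minAreaRect((Q[:,:2]*1000).astype(np.float32)), cv2.boxPoints(cv2.minAreaRect((Q[:,:2]*1000).astype(np.float32))))
s=plan([.415,-.227,.20],None,1,.85)
plan([.415,-.227,.046],None,4,.85,s)
E
```

```text
((505.3150329589844, -59.48954391479492), (94.83814239501953, 96.04999542236328), 20.594158172607422) [[ 444.03366    -31.213043 ]
 [ 477.81888   -121.125    ]
 [ 566.59644    -87.766045 ]
 [ 532.81116      2.1459122]]
0.85 [4, 18, 20] [0.0, 0.0, 0.0]
0.85 [0, 0, 39] [0.0, 0.0, 0.0]
0.85 [0, 0, 38] [0.0, 0.0, 0.0]
0.85 [0, 0, 39] [0.0, 0.0, 0.0]
0.85 [0, 0, 38] [0.0, 0.0, 0.0]
```

Request:
apply_moves --moves '[{"jaw": 0.85, "offset": [4, 18, 20], "rot": [0, 0, 0]}, {"jaw": 0.85, "offset": [0, 0, 39], "rot": [0, 0, 0]}, {"jaw": 0.85, "offset": [0, 0, 38], "rot": [0, 0, 0]}, {"jaw": 0.85, "offset": [0, 0, 39], "rot": [0, 0, 0]}, {"jaw": 0.85, "offset": [0, 0, 38], "rot": [0, 0, 0]}]'

```text
time_s: 3.12
eef_pos: [0.4153, -0.2279, 0.0452]
eef_rot: [0.0, 0.612, 0.791, -0.0]
wrist_force: [-0.7, -0.4, 0.2]
opening: 0.853
grasp_force: 0.0
```

Request:
apply_moves --moves '[{"jaw": 0.85, "offset": [0, 0, 0], "rot": [0, 0, 0]}, {"jaw": 0.3, "offset": [0, 0, 0], "rot": [0, 0, 0]}, {"jaw": 0.3, "offset": [0, 0, 0], "rot": [0, 0, 0]}, {"jaw": 0.3, "offset": [0, 0, 0], "rot": [0, 0, 0]}, {"jaw": 0.3, "offset": [0, 0, 0], "rot": [0, 0, 0]}]'

```text
time_s: 3.75
eef_pos: [0.4169, -0.228, 0.0483]
eef_rot: [0.002, 0.611, 0.792, -0.0]
wrist_force: [-2.0, -0.0, 7.5]
opening: 0.467
grasp_force: 59.8
```

```bash
python3 - <<'E'
from h import *
s=plan([.417,-.228,.108],None,2,.3)
s=plan([.506,-.062,.108],110.6,6,.3,s)
plan([.506,-.062,.068],110.6,2,.3,s)
E
```

```text
0.3 [0, 0, -30] [0.1, 0.2, 0.0]
0.3 [0, 0, -30] [0.0, 0.0, 0.0]
0.3 [23, 21, 0] [0.0, 0.0, -1.0]
0.3 [23, 22, 0] [0.0, 0.0, -1.0]
0.3 [22, 22, 0] [0.0, 0.0, -0.9]
0.3 [22, 23, 0] [0.0, 0.0, -1.0]
0.3 [21, 23, 0] [0.0, 0.0, -1.0]
0.3 [21, 23, 0] [0.0, 0.0, -1.0]
0.3 [0, 0, 20] [0.0, 0.0, 0.0]
0.3 [0, 0, 20] [0.0, 0.0, 0.0]
```

Request:
apply_moves --moves '[{"jaw": 0.3, "offset": [0, 0, -30], "rot": [0, 0, 0]}, {"jaw": 0.3, "offset": [0, 0, -30], "rot": [0, 0, 0]}, {"jaw": 0.3, "offset": [23, 21, 0], "rot": [0, 0, -1]}, {"jaw": 0.3, "offset": [23, 22, 0], "rot": [0, 0, -1]}, {"jaw": 0.3, "offset": [22, 22, 0], "rot": [0, 0, -1]}]'

```text
time_s: 4.38
eef_pos: [0.4608, -0.1428, 0.1074]
eef_rot: [0.001, 0.59, 0.808, 0.0]
wrist_force: [1.1, -1.2, -0.9]
opening: 0.464
grasp_force: 60.2
```

Request:
apply_moves --moves '[{"jaw": 0.3, "offset": [22, 23, 0], "rot": [0, 0, -1]}, {"jaw": 0.3, "offset": [21, 23, 0], "rot": [0, 0, -1]}, {"jaw": 0.3, "offset": [21, 23, 0], "rot": [0, 0, -1]}, {"jaw": 0.3, "offset": [0, 0, 10], "rot": [0, 0, 0]}, {"jaw": 0.3, "offset": [0, 0, 0], "rot": [0, 0, 0]}]'

```text
time_s: 5.0
eef_pos: [0.504, -0.0607, 0.0957]
eef_rot: [-0.001, 0.568, 0.823, -0.0]
wrist_force: [0.8, -0.3, -1.2]
opening: 0.464
grasp_force: 60.2
```

```bash
python3 - <<'E'
from h import *
o=ctrl.get_obs();print(o["eef_pos"],o["eef_rot"],o["opening"],o["grasp_force"])
p,d,c,T=shoot("wrist","w2")
P,uv=cloud(d,c,T,np.ones(d.shape,bool))
r=ctrl.outline_of("wrist","tray")
for k in r[:1]:
    Q,_=cloud(d,c,T,k["region"]); Q=Q[(Q[:,2]>.009)&(Q[:,2]<.022)]
    b=cv2.minAreaRect((Q[:,:2]*1000).astype(np.float32)); print(k["score"],b,cv2.boxPoints(b).round())
for r in ctrl.outline_of("wrist","mate_mid")[:3]:
    Q,_=cloud(d,c,T,r["region"]); s=Q[(Q[:,2]>np.percentile(Q[:,2],98)-.006)]
    print(r["score"],r["position"],(s.min(0)+s.max(0))/2,np.ptp(s,axis=0))
plan([.506,-.062,.058],110.6,5,.3)
E
```

```text
[ 0.50395212 -0.06069578  0.09568915] [-6.95287907e-04  5.68311652e-01  8.22813018e-01 -3.46489203e-04] 0.4642100416666321 60.24637469672598
0.55 ((489.8475341796875, -19.410751342773438), (94.34346771240234, 159.2067413330078), 20.648042678833008) [[ 418.   38.]
 [ 474. -111.]
 [ 562.  -77.]
 [ 506.   72.]]
0.72 [318.1, 84.8] [0.47282614 0.01630155 0.11096077] [0.03888073 0.03949635 0.00566755]
0.3 [0, 0, 8] [0.0, 0.0, 0.0]
0.3 [0, 0, 7] [0.0, 0.0, 0.0]
0.3 [-1, 1, 8] [0.0, 0.0, 0.0]
0.3 [0, 0, 8] [0.0, 0.0, 0.0]
0.3 [0, 0, 7] [0.0, 0.0, 0.0]
```

View pics/w2.png

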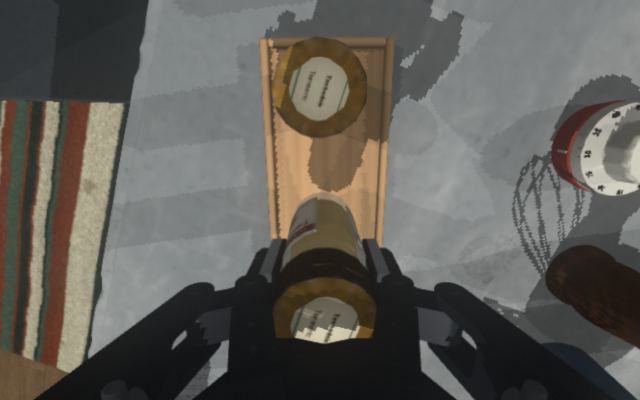

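The jar is held upright over the free half of the tray, and the tray's other jar is at (320,85) in the picture, 84 mm away. I'll lower it now.

Request:
apply_moves --moves '[{"jaw": 0.3, "offset": [-2, 1, 12], "rot": [0, 0, 0]}, {"jaw": 0.3, "offset": [0, 0, 12], "rot": [0, 0, 0]}, {"jaw": 0.3, "offset": [0, 0, 9], "rot": [0, 0, 0]}, {"jaw": 0.3, "offset": [0, 0, 5], "rot": [0, 0, 0]}, {"jaw": 0.3, "offset": [0, 0, 2], "rot": [0, 0, 0]}]'

```text
time_s: 5.78
eef_pos: [0.5062, -0.0621, 0.0558]
eef_rot: [-0.0, 0.568, 0.823, -0.0]
wrist_force: [0.2, -0.1, -1.1]
opening: 0.467
grasp_force: 60.2
```

Request:
apply_moves --moves '[{"jaw": 0.3, "offset": [0, 0, 2], "rot": [0, 0, 0]}, {"jaw": 0.3, "offset": [0, 0, 0], "rot": [0, 0, 0]}, {"jaw": 0.3, "offset": [0, 0, 0], "rot": [0, 0, 0]}, {"jaw": 0.3, "offset": [0, 0, 0], "rot": [0, 0, 0]}, {"jaw": 0.3, "offset": [0, 0, 0], "rot": [0, 0, 0]}]'

```text
time_s: 6.4
eef_pos: [0.5066, -0.0623, 0.0544]
eef_rot: [0.0, 0.568, 0.823, 0.0]
wrist_force: [0.2, -0.7, -0.7]
opening: 0.467
grasp_force: 60.4
```

Request:
apply_moves --moves '[{"jaw": 0.3, "offset": [0, 0, 1], "rot": [0, 0, 0]}, {"jaw": 0.3, "offset": [0, 0, 1], "rot": [0, 0, 0]}, {"jaw": 0.3, "offset": [0, 0, 0], "rot": [0, 0, 0]}, {"jaw": 0.3, "offset": [0, 0, 0], "rot": [0, 0, 0]}, {"jaw": 0.3, "offset": [0, 0, 0], "rot": [0, 0, 0]}]'

```text
time_s: 7.02
eef_pos: [0.5068, -0.0625, 0.0543]
eef_rot: [0.0, 0.568, 0.823, -0.0]
wrist_force: [-7.3, 1.3, 18.9]
opening: 0.465
grasp_force: 62.2
```

Request:
apply_moves --moves '[{"jaw": 0.3, "offset": [0, 0, -1], "rot": [0, 0, 0]}, {"jaw": 0.5, "offset": [0, 0, 0], "rot": [0, 0, 0]}, {"jaw": 0.6, "offset": [0, 0, 0], "rot": [0, 0, 0]}, {"jaw": 0.7, "offset": [0, 0, 0], "rot": [0, 0, 0]}, {"jaw": 0.85, "offset": [0, 0, 0], "rot": [0, 0, 0]}]'

```text
time_s: 7.65
eef_pos: [0.5064, -0.0622, 0.0531]
eef_rot: [-0.0, 0.568, 0.823, -0.0]
wrist_force: [0.2, -0.6, 0.0]
opening: 0.849
grasp_force: 0.0
```

Request:
apply_moves --moves '[{"jaw": 0.85, "offset": [0, 0, -10], "rot": [0, 0, 0]}, {"jaw": 0.85, "offset": [0, 0, -30], "rot": [0, 0, 0]}, {"jaw": 0.85, "offset": [0, 0, -45], "rot": [0, 0, 0]}, {"jaw": 0.85, "offset": [0, 0, -50], "rot": [0, 0, 0]}, {"jaw": 0.85, "offset": [0, 0, -50], "rot": [0, 0, 0]}]'

```text
time_s: 8.28
eef_pos: [0.5063, -0.0622, 0.2407]
eef_rot: [0.0, 0.568, 0.823, 0.0]
wrist_force: [0.9, -0.2, -0.5]
opening: 0.852
grasp_force: 0.0
```

```bash
python3 - <<'E'
from h import *
o=ctrl.get_obs();print(o["eef_pos"],o["time_s"])
p,d,c,T=shoot("wrist","w3")
for t in ["mate_mid","chest","lid_bar"]:
  for r in ctrl.outline_of("wrist",t)[:4]:
    Q,_=cloud(d,c,T,r["region"]); s=Q[(Q[:,2]>np.percentile(Q[:,2],98)-.006)]
    print(t,r["score"],r["position"],(s.min(0)+s.max(0))/2,np.ptp(s,axis=0))
for n in ["scene","side"]:
  p,d,c,T=shoot(n,n+"1")
  P,uv=cloud(d,c,T,np.ones(d.shape,bool))
  m=(P[:,2]>.112)&(P[:,2]<.128)&(P[:,0]>.30)&(P[:,0]<.66)&(P[:,1]>.14)&(P[:,1]<.55)
  print(n,"lid",m.sum(), m.sum() and cv2.minAreaRect((P[m,:2]*1000).astype(np.float32)))
  m=(P[:,2]>.142)&(P[:,2]<.175)&(P[:,0]>.30)&(P[:,0]<.66)&(P[:,1]>.14)&(P[:,1]<.55)
  print(n,"bar",m.sum(), m.sum() and cv2.minAreaRect((P[m,:2]*1000).astype(np.float32)), np.median(P[m],0))
E
```

```text
[ 0.5062831  -0.06216328  0.24065267] 8.275
mate_mid 0.96 [317.9, 96.7] [0.47227602 0.01560251 0.11005757] [0.03908097 0.03936053 0.00656028]
mate_mid 0.75 [368.5, 11.3] [0.49284198 0.10734724 0.10242628] [0.02060209 0.00899734 0.00760289]
scene lid 841 ((474.4108581542969, 311.2589111328125), (193.35177612304688, 233.47848510742188), 57.861061096191406)
scene bar 89 ((438.2090759277344, 253.26446533203125), (20.08075523376465, 137.5552978515625), 56.46379470825195) [0.43492921 0.25165944 0.15893993]
side lid 670 ((488.82403564453125, 298.54412841796875), (186.15919494628906, 196.96888732910156), 56.68909454345703)
side bar 113 ((438.24322509765625, 251.72410583496094), (22.3017635345459, 134.41709899902344), 55.270870208740234) [0.43455977 0.25376425 0.15784789]
```

View pics/side1.png

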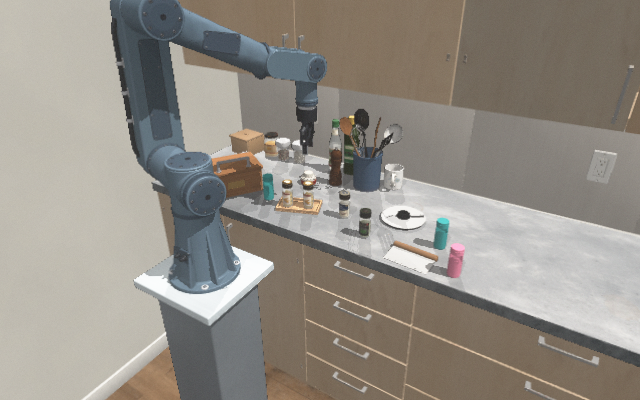

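Both gold-topped jars stand upright on the tray, at (287,193) and (308,194). The blue jar at (345,205) and the green one at (364,222) haven't moved. The chest is at (240,170). The bar runs at about 147° with its middle near (0.438, 0.253).

```bash
python3 - <<'E'
from h import *
plan([.438,.253,.23],146.5,10,.7)
E
```

```text
0.7 [32, 5, 1] [-0.1, -0.1, -3.6]
0.7 [31, 7, 0] [0.0, 0.0, -3.6]
0.7 [31, 8, 1] [0.0, 0.0, -3.5]
0.7 [31, 11, 1] [0.0, 0.0, -3.6]
0.7 [29, 13, 1] [0.0, 0.0, -3.6]
0.7 [29, 14, 0] [0.0, 0.0, -3.6]
0.7 [28, 16, 1] [0.0, 0.0, -3.6]
0.7 [27, 18, 1] [0.0, 0.0, -3.5]
0.7 [26, 19, 1] [0.0, 0.0, -3.6]
0.7 [24, 21, 0] [0.0, 0.0, -3.6]
```

Request:
apply_moves --moves '[{"jaw": 0.7, "offset": [32, 5, 1], "rot": [0, 0, -3.6]}, {"jaw": 0.7, "offset": [31, 7, 0], "rot": [0, 0, -3.6]}, {"jaw": 0.7, "offset": [31, 8, 1], "rot": [0, 0, -3.6]}, {"jaw": 0.7, "offset": [31, 11, 1], "rot": [0, 0, -3.6]}, {"jaw": 0.7, "offset": [29, 13, 1], "rot": [0, 0, -3.6]}]'

```text
time_s: 9.2
eef_pos: [0.4717, 0.0961, 0.2324]
eef_rot: [-0.002, 0.432, 0.902, -0.001]
wrist_force: [-0.1, -0.5, -0.4]
opening: 0.696
grasp_force: 0.0
```

Request:
apply_moves --moves '[{"jaw": 0.7, "offset": [29, 14, 0], "rot": [0, 0, -3.6]}, {"jaw": 0.7, "offset": [28, 16, 1], "rot": [0, 0, -3.6]}, {"jaw": 0.7, "offset": [27, 18, 1], "rot": [0, 0, -3.6]}, {"jaw": 0.7, "offset": [26, 19, 1], "rot": [0, 0, -3.5]}, {"jaw": 0.7, "offset": [24, 21, 0], "rot": [0, 0, -3.6]}]'

```text
time_s: 9.82
eef_pos: [0.4366, 0.2529, 0.2293]
eef_rot: [-0.002, 0.286, 0.958, -0.001]
wrist_force: [0.3, -0.2, -0.1]
opening: 0.7
grasp_force: 0.0
```

```bash
python3 - <<'E'
from h import *
o=ctrl.get_obs();print(o["eef_pos"],o["time_s"])
p,d,c,T=shoot("wrist","w4")
P,uv=cloud(d,c,T,np.ones(d.shape,bool))
box=(P[:,0]>.30)&(P[:,0]<.66)&(P[:,1]>.14)&(P[:,1]<.55)
for a,b in [(.115,.128),(.145,.175)]:
  m=box&(P[:,2]>a)&(P[:,2]<b); r=cv2.minAreaRect((P[m,:2]*1000).astype(np.float32))
  print(a,m.sum(),r,cv2.boxPoints(r).round(),np.percentile(P[m,2],[5,50,95]))
E
```

```text
[0.43659282 0.25286544 0.22929816] 9.825
0.115 43113 ((475.98626708984375, 316.1217041015625), (184.56800842285156, 234.91744995117188), 57.29853820800781) [[327. 302.]
 [525. 175.]
 [625. 330.]
 [427. 457.]] [0.11852915 0.11978502 0.12098013]
0.145 2543 ((438.7125244140625, 258.8127746582031), (11.688664436340332, 133.6779327392578), 57.34357833862305) [[379. 290.]
 [492. 218.]
 [498. 228.]
 [386. 300.]] [0.15974543 0.16280088 0.16433786]
```

View pics/w4.png

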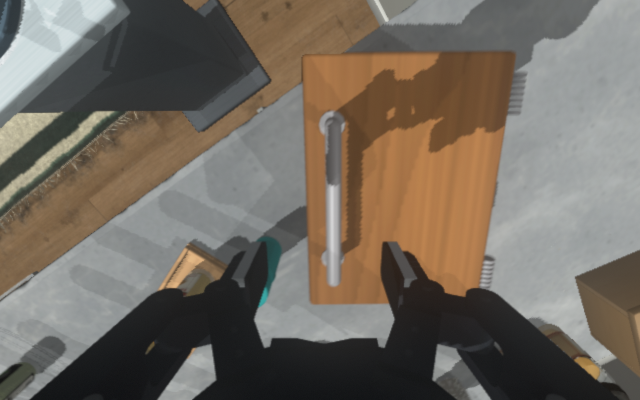

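The bar runs from (332,123) to (333,285) in this view, on the brown lid. Its middle is at (0.439, 0.258) at a yaw of 57.3°. I'll go down onto it.

```bash
python3 - <<'E'
from h import *
s=plan([.439,.258,.21],147.3,1,.7)
plan([.439,.258,.139],147.3,4,.7,s)
E
```

```text
0.7 [-2, 4, 19] [-0.1, -0.2, -0.3]
0.7 [0, 0, 18] [0.0, 0.0, 0.0]
0.7 [0, 0, 18] [0.0, 0.0, 0.0]
0.7 [0, 0, 18] [0.0, 0.0, 0.0]
0.7 [0, 0, 17] [0.0, 0.0, 0.0]
```

Request:
apply_moves --moves '[{"jaw": 0.7, "offset": [-2, 5, 19], "rot": [-0.1, -0.2, -0.5]}, {"jaw": 0.7, "offset": [0, 0, 18], "rot": [0, 0, 0]}, {"jaw": 0.7, "offset": [0, 0, 18], "rot": [0, 0, 0]}, {"jaw": 0.7, "offset": [0, 0, 18], "rot": [0, 0, 0]}, {"jaw": 0.7, "offset": [0, 0, 17], "rot": [0, 0, 0]}]'

```text
time_s: 10.5
eef_pos: [0.4423, 0.2547, 0.1397]
eef_rot: [0.001, 0.283, 0.959, -0.0]
wrist_force: [0.1, 1.0, 0.3]
opening: 0.697
grasp_force: 0.0
```

Request:
apply_moves --moves '[{"jaw": 0.5, "offset": [0, 0, 0], "rot": [0, 0, 0]}, {"jaw": 0.3, "offset": [0, 0, 0], "rot": [0, 0, 0]}, {"jaw": 0.1, "offset": [0, 0, 0], "rot": [0, 0, 0]}, {"jaw": 0.05, "offset": [0, 0, 0], "rot": [0, 0, 0]}, {"jaw": 0.05, "offset": [0, 0, 0], "rot": [0, 0, 0]}]'

```text
time_s: 11.12
eef_pos: [0.4436, 0.2558, 0.1422]
eef_rot: [0.003, 0.283, 0.959, 0.001]
wrist_force: [2.4, 2.2, 1.5]
opening: 0.115
grasp_force: 58.7
```

```bash
cat >> h.py <<'E'
def arc(ths,s0=0,h0=0):
    s=s0;h=h0
    for t in ths:
        f=.301+t; S=145-151.8*np.cos(f); H=151.8*np.sin(f)-45
        ds,dh=round(S-s),round(H-h); s+=ds;h+=dh; print(f"{t:.3f} [0,{ds},{-dh}]  cum {s} {h}")
E
python3 - <<'E'
from h import *
arc(np.linspace(0,.96,16)[1:])
E
```

```text
0.064 [0,3,-9]  cum 3 9
0.128 [0,4,-9]  cum 7 18
0.192 [0,4,-9]  cum 11 27
0.256 [0,5,-8]  cum 16 35
0.320 [0,6,-8]  cum 22 43
0.384 [0,5,-8]  cum 27 51
0.448 [0,7,-7]  cum 34 58
0.512 [0,7,-7]  cum 41 65
0.576 [0,7,-7]  cum 48 72
0.640 [0,8,-6]  cum 56 78
0.704 [0,8,-5]  cum 64 83
0.768 [0,8,-5]  cum 72 88
0.832 [0,9,-4]  cum 81 92
0.896 [0,9,-4]  cum 90 96
0.960 [0,9,-4]  cum 99 100
```

Request:
apply_moves --moves '[{"jaw": 0, "offset": [0, 3, -9], "rot": [0, 0, 0]}, {"jaw": 0, "offset": [0, 4, -9], "rot": [0, 0, 0]}, {"jaw": 0, "offset": [0, 4, -9], "rot": [0, 0, 0]}, {"jaw": 0, "offset": [0, 5, -8], "rot": [0, 0, 0]}, {"jaw": 0, "offset": [0, 6, -8], "rot": [0, 0, 0]}]'

```text
time_s: 11.75
eef_pos: [0.454, 0.2723, 0.1842]
eef_rot: [0.001, 0.283, 0.959, -0.002]
wrist_force: [0.8, -7.8, -1.1]
opening: 0.115
grasp_force: 58.7
```

Request:
apply_moves --moves '[{"jaw": 0, "offset": [0, 5, -8], "rot": [0, 0, 0]}, {"jaw": 0, "offset": [0, 7, -7], "rot": [0, 0, 0]}, {"jaw": 0, "offset": [0, 7, -7], "rot": [0, 0, 0]}, {"jaw": 0, "offset": [0, 7, -7], "rot": [0, 0, 0]}, {"jaw": 0, "offset": [0, 8, -6], "rot": [0, 0, 0]}]'

```text
time_s: 12.38
eef_pos: [0.472, 0.3001, 0.2209]
eef_rot: [0.001, 0.283, 0.959, -0.003]
wrist_force: [-6.2, -12.2, 11.6]
opening: 0.117
grasp_force: 58.9
```

Request:
apply_moves --moves '[{"jaw": 0, "offset": [0, 8, -5], "rot": [0, 0, 0]}, {"jaw": 0, "offset": [0, 8, -5], "rot": [0, 0, 0]}, {"jaw": 0, "offset": [0, 9, -4], "rot": [0, 0, 0]}, {"jaw": 0, "offset": [0, 9, -4], "rot": [0, 0, 0]}, {"jaw": 0, "offset": [0, 9, -4], "rot": [0, 0, 0]}]'

```text
time_s: 13.0
eef_pos: [0.4963, 0.3382, 0.2434]
eef_rot: [0.002, 0.283, 0.959, -0.0]
wrist_force: [0.2, -3.6, 3.8]
opening: 0.114
grasp_force: 62.3
```

Request:
apply_moves --moves '[{"jaw": 0, "offset": [0, 0, 0], "rot": [0, 0, 0]}, {"jaw": 0, "offset": [0, 0, 0], "rot": [0, 0, 0]}, {"jaw": 0, "offset": [0, 0, 0], "rot": [0, 0, 0]}, {"jaw": 0, "offset": [0, 0, 0], "rot": [0, 0, 0]}, {"jaw": 0, "offset": [0, 0, 0], "rot": [0, 0, 0]}]'

```text
time_s: 13.62
eef_pos: [0.4963, 0.3382, 0.2433]
eef_rot: [0.003, 0.283, 0.959, 0.0]
wrist_force: [-0.8, -4.7, 8.8]
opening: 0.117
grasp_force: 62.9
```

```bash
python3 - <<'E'
from h import *
o=ctrl.get_obs(); e=o["eef_pos"]; dv=e-np.array([.4436,.2558,.1422])
s=dv[:2]@[.54,.842]*1000; h=dv[2]*1000; l=dv[:2]@[-.842,.54]*1000
print(o["time_s"],e,"s,h,l",s,h,l,"theta",np.arctan2(45+h,145-s)-.301,"r",np.hypot(45+h,145-s))
print("theta abs z",np.arcsin((e[2]+.0187-.113)/.1518)-.301)
p,d,c,T=shoot("wrist","w5"); shoot("side","side2")
P,uv=cloud(d,c,T,np.ones(d.shape,bool))
for r in ctrl.outline_of("wrist","lid")[:1]:
    Q,_=cloud(d,c,T,r["region"]); S=(Q[:,:2]-np.array([.439,.258]))@[.54,.842]
    print(r["score"],len(Q),np.percentile(S,[2,98]),np.percentile(Q[:,2],[2,98]),"slope deg",np.degrees(np.arctan(np.median(np.diff(np.interp(np.linspace(*np.percentile(S,[20,80]),9),*[x[np.argsort(S)] for x in (S,Q[:,2])]))/ (np.ptp(np.percentile(S,[20,80]))/8))))
E
```

```text
File "<stdin>", line 10
    print(r["score"],len(Q),np.percentile(S,[2,98]),np.percentile(Q[:,2],[2,98]),"slope deg",np.degrees(np.arctan(np.median(np.diff(np.interp(np.linspace(*np.percentile(S,[20,80]),9),*[x[np.argsort(S)] for x in (S,Q[:,2])]))/ (np.ptp(np.percentile(S,[20,80]))/8))))
         ^
SyntaxError: '(' was never closed
```

```bash
cat > ang.py <<'E'
from h import *
import sys
o=ctrl.get_obs(); e=o["eef_pos"]; dv=e-np.array([.4436,.2558,.1422])
s=dv[:2]@[.54,.842]*1000; h=dv[2]*1000; l=dv[:2]@[-.842,.54]*1000
print(o["time_s"],e,"s,h,l",s,h,l,"theta",np.arctan2(45+h,145-s)-.301,"r",np.hypot(45+h,145-s))
print("theta abs z",np.arcsin((e[2]+.0187-.113)/.1518)-.301)
for n in ["wrist","side"]:
    p,d,c,T=shoot(n,n+sys.argv[1])
    for r in ctrl.outline_of(n,"lid")[:1]:
        Q,_=cloud(d,c,T,r["region"]); S=(Q[:,:2]-np.array([.439,.258]))@[.54,.842]
        best=(0,)
        g=np.random.default_rng(0)
        for _ in range(400):   # RANSAC plane
            a=Q[g.choice(len(Q),3,False)]; nn=np.cross(a[1]-a[0],a[2]-a[0]); nn/=np.linalg.norm(nn)+1e-12
            k=(abs((Q-a[0])@nn)<.003).sum()
            if k>best[0]: best=(k,nn*np.sign(nn[2]))
        print(n,r["score"],len(Q),best,"tilt",np.arccos(best[1][2]) if best[0] else None)
E
python3 ang.py 5
```

```text
13.625 [0.49632304 0.33816458 0.2433072 ] s,h,l 97.82141594981238 101.10720082178118 0.08407185963722434 theta 0.9574614507099439 r 153.5354451745815
theta abs z 1.0776787655289033
wrist 0.87 44793 (np.int64(34699), array([0.44363323, 0.67777028, 0.58635911])) tilt 0.9442394755839216
side 0.81 1321 (np.int64(845), array([0.44291718, 0.68412846, 0.57947616])) tilt 0.9527105428826563
```

View pics/side5.png

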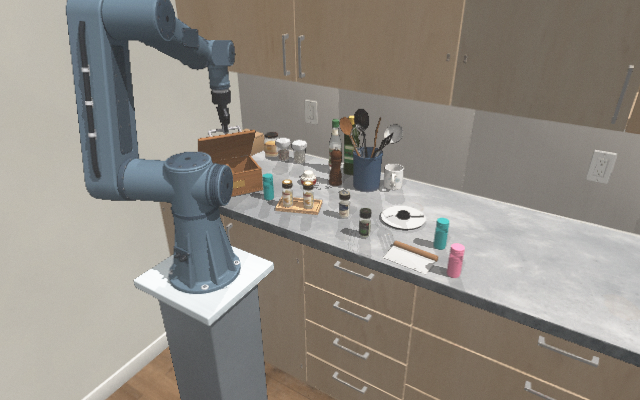

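The lid is at about 0.95 rad (54.5°), held by the bar at (225,132), and all the jars are in place. I'll nudge it slightly further, then bring it down to about 0.70 rad.

Request:
apply_moves --moves '[{"jaw": 0, "offset": [0, 3, -1], "rot": [0, 0, 0]}, {"jaw": 0, "offset": [0, 0, 0], "rot": [0, 0, 0]}, {"jaw": 0, "offset": [0, -3, 1], "rot": [0, 0, 0]}, {"jaw": 0, "offset": [0, -6, 2], "rot": [0, 0, 0]}, {"jaw": 0, "offset": [0, -7, 3], "rot": [0, 0, 0]}]'

```text
time_s: 14.45
eef_pos: [0.4897, 0.3278, 0.2386]
eef_rot: [0.003, 0.283, 0.959, 0.001]
wrist_force: [-0.5, -1.5, 9.4]
opening: 0.118
grasp_force: 63.0
```

Request:
apply_moves --moves '[{"jaw": 0, "offset": [0, -7, 3], "rot": [0, 0, 0]}, {"jaw": 0, "offset": [0, -7, 4], "rot": [0, 0, 0]}, {"jaw": 0, "offset": [0, -6, 4], "rot": [0, 0, 0]}, {"jaw": 0, "offset": [0, -3, 2], "rot": [0, 0, 0]}, {"jaw": 0, "offset": [0, 0, 0], "rot": [0, 0, 0]}]'

```text
time_s: 15.08
eef_pos: [0.4768, 0.3077, 0.2248]
eef_rot: [0.002, 0.283, 0.959, 0.0]
wrist_force: [-1.2, -3.9, 7.8]
opening: 0.111
grasp_force: 64.4
```

Request:
apply_moves --moves '[{"jaw": 0, "offset": [0, 0, 0], "rot": [0, 0, 0]}, {"jaw": 0, "offset": [0, 0, 0], "rot": [0, 0, 0]}, {"jaw": 0, "offset": [0, 0, 0], "rot": [0, 0, 0]}, {"jaw": 0, "offset": [0, 0, 0], "rot": [0, 0, 0]}, {"jaw": 0, "offset": [0, 0, 0], "rot": [0, 0, 0]}]'

```text
time_s: 15.7
eef_pos: [0.4769, 0.3078, 0.2248]
eef_rot: [0.002, 0.283, 0.959, 0.0]
wrist_force: [-1.9, -4.4, 8.1]
opening: 0.113
grasp_force: 64.5
```

```bash
python3 ang.py 6
```

```text
15.7 [0.47687142 0.30778776 0.22482658] s,h,l 61.74026372507454 82.6265775032671 0.05885222362091801 theta 0.6917569066781553 r 152.38348653895403
theta abs z 0.7339931842444756
wrist 0.78 51656 (np.int64(43204), array([0.34052585, 0.52900407, 0.77730099])) tilt 0.6804320236027678
side 0.73 706 (np.int64(533), array([0.34381518, 0.54733595, 0.7630298 ])) tilt 0.7028086320030992
```

View pics/wrist6.png

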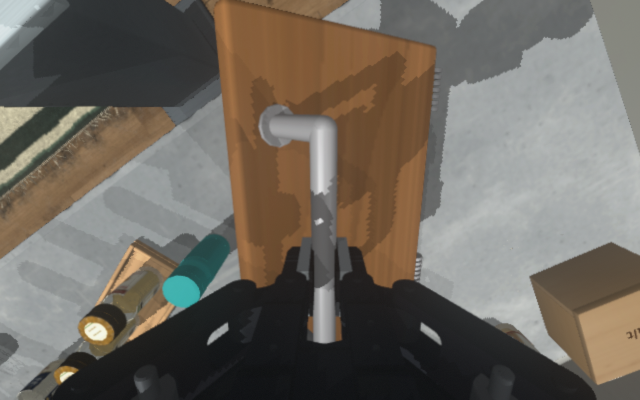

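The fingers hold the bar at (325,270), and both gold-topped jars are on the tray. The lid is at about 0.69 rad (39.7°), roughly five degrees below balance, and still.

```bash
python3 -c "
from bench import ctrl
print(ctrl.hand_in())"
```

```text
the job is handed in; nothing more can be done
None
```

The job is handed in at 15.8 s: the matching jar stands on the tray beside its mate, the lid was raised to about 55° and is now held still by its bar at about 40°, and the blue and green jars were not touched.

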